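# Load two deep sockets into a sprung socket magazine

## Task

Load the two slim deep sockets into the socket magazine: draw its sprung follower back by the tab until the catch holds it, easing off as soon as you feel the back stop and not hauling against it, and take your hand off. Set both sockets down upright in the channel between end stop and follower without dropping them, then press the catch button so that the follower closes on them and holds them in a tight row against the end stop. Leave the thick socket, the screwdriver and the oil bottle where they are.

Things in the scene. Friction and masses are not known exactly. Their poses are not given: they have to be found in the camera images.
- track: Socket magazine fixed to the bench: board 190 x 110 x 8 mm with an open-topped aluminium channel. Origin on the bench plane under the inner face of the end stop, on the channel's centre line; x along the channel, the way the follower is pulled back; y to the button's side; z up. The end stop spans x -10 to 0, up to z = 30 mm. All x, y, z in these notes are in this frame unless said otherwise.
- channel_floor (a point): Point on the channel's floor, on its centre line, 30 mm from the end stop; axes as the track's. Floor 8 mm above the bench; channel 27 mm wide inside (y -13.5 to 13.5), walls 4 mm thick with tops 30 mm above the bench. The sockets go here, between end stop and follower.
- catch_bar (a point): Middle of the steel bar beside the channel (22 mm above the bench). A catch with a rubber back stop (y 20 to 58, up to z = 46 mm) is clamped on it, its setting unknown: it catches the follower at 52 to 72 mm of pull. The ear rides over the tooth (a few N more), then 2 to 3 mm farther meets the stop: a sharp rise of force. Over 18 N on the stop is too hard. Let go, it settles back up to 4 mm, held.
- follower: Steel follower in the channel, sprung to the end stop (4 N forward, 80 N/m, 8 to 10 N caught), damped: closes by itself in about 1 s. Origin on the bench plane under its front face, axes as the track's: its x in the track frame is the gap to the end stop, 12 mm at the start, 44 on two sockets. In its own frame: block x 0 to 55, 24 wide, top z = 30; front plate x 0 to 8, to z = 44; ear x 30 to 36, y 8 to 36, z 32 to 42 mm.
- tab (a point): Point on the follower's upright pull tab, on its middle plane, 65 mm above the bench, 45 mm behind the follower's front face. The tab is a steel plate 10 mm thick along the channel (x), 20 mm wide (y), standing from 30 to 85 mm above the bench; axes as the track's. Fingertips kept more than 44 mm above the bench clear the ear and the front plate.
- button_top (a point): Centre of the top of the round black catch-release button, diameter 20 mm, 54 mm above the bench, at x = 145, y = 60 mm in the track's frame. Sprung: about 2 N to start, 5 N fully down; travel 10 mm downwards; the catch lets go after 5 to 7 mm. It rises again when let go.
- socket_a_mid (a point): Centre (half-way up) of a slim deep socket: plain steel cylinder, diameter 22 mm, 60 mm tall, about 0.11 kg, standing upright on the bench; z along its axis.
- socket_b_mid (a point): Centre of the other slim deep socket, the same as the first.
- thick_socket_mid (a point): Centre of a thicker deep socket, diameter 33 mm, 60 mm tall, which does not fit the channel; it stays where it is.
- screwdriver_grip (a point): Handle of a screwdriver lying on the bench, 26 mm thick, 200 mm long overall; the point lies 13 mm above the bench and x points along it to the tip, 140 mm away. It stays where it is.
- oil_bottle: White oil bottle, diameter 48 mm, 110 mm tall, standing; origin at the centre of its underside. It stays where it is.
Things that resemble listed ones, but are neither listed nor needed, are in the scene too. Leave any blue look-alike of the part that bears socket_a_mid alone. What is shaped like the part that bears socket_b_mid but yellow is not meant.

How it is judged:
By the outcome, as a careful person would: the job done as asked, in the order asked, and still so for the second after the job is handed in, with the robot touching nothing.
It also fails if it takes over 72 s, if anything falls off the work surface, if the arm or the gripper's body presses on something with over 40 N, if the wrist force passes 120 N, or if a joint passes its speed limit or range.

## Robot

A 7-joint arm with a two-finger parallel gripper is mounted at the origin on the work surface. World frame = base frame: x ahead of the robot, y to its left, z up, the work surface at z = 0. Lengths are in m, angles in rad, forces in N, time in s.
With the tool pointing down it reaches from about 0.4 to 0.85 m from the base axis. Payload 10.4 kg.
Tool frame: the origin (TCP) lies on the centre line of the jaws, within the pads' length; the fingertips stand 14 mm ahead of it and the grasp point (between the pads) lies 5 mm behind it (manip.tip_reach is the distance from the TCP to the fingertips, in m); z points along the fingers, y is the line along which they close (so a half turn about z gives the same grasp; the last joint's range is limited). The gripper opens to 85 mm and grips with 20 to 120 N. Pads are 22 mm wide; open, the fingers measure 114 mm over their backs; the gripper's body (76 mm by 85 mm) begins 54 mm behind the grasp point. The pads swing forward as they close: fully open they stand 13 mm farther back than shut.
Start: joints at [1.232, 0.332, -0.065, 1.46, 0.022, 1.35, -0.088], TCP at [0.194, -0.594, 0.245] pointing down, gripper open.
Joint ranges: [-2.6, 2.6], [-0.5, 2.12], [-1.47, 1.34], [0.16, 2.42], [-1.27, 4.41], [0.06, 2.06], [-2.6, 2.6]. Speed limits (rad/s): [2.22, 2.22, 2.79, 2.79, 3.14, 3.14, 3.14].

## Interface

Orientations are given as a unit quaternion [x, y, z, w].
In Python, from workcell import manip gives the robot as it stands.
- The arm moves only by the shell command python3 -m pendant 'ROWS' [FORCE]. ROWS is JSON, a list of rows, each a list of 7 numbers: the shift along the tool's x, y, z in units of 50 mm (1.0 is 50 mm), then the turn, a rotation vector about the tool's x, y, z in units of 8 degrees (1.0 is 8 degrees), then the opening, from -1 (shut) to 1 (fully open), so that 0 is half open. In form: [[dx, dy, dz, ax, ay, az, jaw], ...]. A call has exactly 10 rows; each row is the pose to reach, as a shift and turn from the pose commanded when the call began, along the tool's axes at that moment; what a row does not reach only later rows make up. A row lasts 1/8 s, in which the tool goes at most 62.5 mm and 10.7 degrees, less where a joint would pass 70% of its speed; a pose out of reach is approached as far as the arm can. A call with a gripper value outside its range is refused whole. The fingers move at their own pace and stop on an object; FORCE is the grip in N (left out, the last holds). Time passes only in rows, so rows that repeat a pose let the fingers close, or fill a call up. It gives the time, the measured TCP pose, the force, the opening and the grip force at its end, in the units of the state.
- manip.get_obs(): the state, without advancing time (a new reading comes with each control period).
- manip.camera(name): name is "scene" or "side" or "wrist"; returns (picture, depth): 420x560x3 uint8, red, green, blue; 420x560 float32, m along the optical axis (not along the pixel's ray), 0 where there is no reading.
- manip.get_calibration(name): a dict with "fx", "fy", "cx", "cy" (pixels), "D" ([k1, k2, p1, p2, k3] as OpenCV has them; the pictures are not rectified), "xyz" and "orientation" of the camera in the world. Camera axes: x right, y up, looking along -z (the intrinsics and any distortion apply to the point x, -y, -z); pixel columns grow to the right and rows downward; lengths in m; the calibration is good to about 2 mm. A picture is of the moment at which its call begins: read the wrist's pose just before it. get_calibration takes no time and is no camera call; for the wrist camera it gives the pose at the moment of the call.
- manip.hand_in(): hands the job in; it is judged then, once.
Trained networks look in the newest picture that a camera, given by its name, has taken for a name from the list of things; names that differ only in an ending like _2 or _b are one class to them, and where a whole thing is asked for, a point or a joint stands for the part that bears it (a point fixed in the world has none). Each returns a list of dicts, best first, with "p" (0 to 1); they miss things now and then, are a little off and sometimes report something else, mostly with a low value. They report only what shows in the picture. A call takes as long as a camera call. They do not tell look-alikes from the thing itself.
- manip.find_in(thing, camera): "box" ([left, top, right, bottom] in pixels, round what is visible of it).
- manip.trace(thing, camera): "pixels" (420x560 bool, what is visible of it) and "box" ([left, top, right, bottom] in pixels, round what is visible of it).
- manip.tip_of(thing, camera): "pixel" ([column, row] in pixels: a listed point, or the origin of a listed thing).
The state is a dict: "clock": time; "joint_pos": joint angles; "joint_velocities": joint speeds; "tau": joint torques, N m; "position": TCP position; "ee_rot": TCP orientation; "ft_force": force on the tool from outside, world axes, zero at the start; "torque": the same for the moment, N m; "grip_width": opening from 0.0 (shut) to 1.0 (fully open); "grasp_force": force on a finger pad.
Only numpy, scipy, OpenCV 4.12 (cv2) and the standard library are available. Lean on these libraries where they do the work, as an engineer would, in place of code of your own. Each camera call takes 0.05 s, during which the arm holds its last target. There are 200 camera calls.

## Working session

There is one attempt and no reset: what is moved stays moved. The work goes in short steps, Python scripts to look and compute and a shell command to move; the robot and the scene stay as the last step left them, time stands still between calls to the robot, and variables do not carry over. Pictures are saved under pics/ and viewed, at most 11 in all, crops included, and the job is handed in when it is done.

```bash
mkdir -p pics; ls
cat > h.py <<'E'
import numpy as np,cv2
from workcell import manip
from scipy.spatial.transform import Rotation as R
def cal(n):
    c=manip.get_calibration(n);K=np.array([[c['fx'],0,c['cx']],[0,c['fy'],c['cy']],[0,0,1.]])
    o=np.array(c['orientation'],float)
    Rm=R.from_quat(o).as_matrix() if o.size==4 else o.reshape(3,3)
    return K,np.array(c['D'],float),np.array(c['xyz'],float),Rm
def rays(C,px):
    K,D,t,Rm=C;u=cv2.undistortPoints(np.array(px,float).reshape(-1,1,2),K,D).reshape(-1,2)
    return np.c_[u[:,0],-u[:,1],-np.ones(len(u))]@Rm.T
def onz(C,px,z):
    d=rays(C,px);return C[2]+d*((z-C[2][2])/d[:,2])[:,None]
def ondepth(C,px,dep):
    p=np.array(px).reshape(-1,2).astype(int);return C[2]+rays(C,px)*dep[p[:,1],p[:,0]][:,None]
def proj(C,P):
    K,D,t,Rm=C;q=(np.atleast_2d(P)-t)@Rm;q=q*[1,-1,-1]
    return cv2.projectPoints(q,np.zeros(3),np.zeros(3),K,D)[0].reshape(-1,2)
def save(n,im): cv2.imwrite('pics/'+n,cv2.cvtColor(im,cv2.COLOR_RGB2BGR))
E
python3 - <<'E'
from h import *
print({k:np.round(v,3) for k,v in manip.get_obs().items()})
for n in['scene','side']:
    C=cal(n);im,d=manip.camera(n);save(n+'0.png',im);np.savez(n+'0.npz',im=im,d=d)
    print(n,C[2].round(3),C[3].round(2).tolist())
    for t in['tab','button_top','socket_a_mid','thick_socket_mid','track','channel_floor','catch_bar','follower','screwdriver_grip','oil_bottle']:
        r=manip.tip_of(t,n)
        for q in r:
            print(t,round(q['p'],2),np.round(q['pixel']),ondepth(C,np.clip(q['pixel'],0,[559,419]),d).round(3)[0])
E
```

```text
pics
{'clock': np.float64(0.0), 'joint_pos': array([ 1.232,  0.333, -0.065,  1.461,  0.022,  1.35 , -0.089]), 'joint_velocities': array([ 0.   , -0.   , -0.001, -0.001,  0.   , -0.002,  0.001]), 'tau': array([ 1.0000e-03, -6.2545e+01,  4.9000e-02, -3.9159e+01,  1.6000e-02,
        1.0000e-02,  0.0000e+00]), 'position': array([ 0.194, -0.594,  0.245]), 'ee_rot': array([ 0.988,  0.157, -0.   , -0.001]), 'ft_force': array([ 0.336,  0.373, -0.377]), 'torque': array([-0.024,  0.039, -0.062]), 'grasp_force': np.float64(0.0), 'grip_width': np.float64(1.006)}
scene [1.336 0.233 0.912] [[-0.28, -0.67, 0.69], [0.96, -0.2, 0.2], [0.0, 0.71, 0.7]]
tab 0.62 [268. 213.] [ 0.578 -0.027  0.088]
tab 0.32 [153. 246.] [ 0.695 -0.253  0.035]
button_top 0.89 [222. 225.] [ 0.61  -0.123  0.053]
button_top 0.32 [244. 236.] [ 0.606 -0.076  0.029]
socket_a_mid 0.77 [377. 212.] [0.458 0.194 0.038]
socket_a_mid 0.72 [392. 192.] [0.396 0.217 0.047]
thick_socket_mid 0.68 [379. 247.] [0.583 0.215 0.061]
track 0.9 [292. 242.] [0.594 0.031 0.029]
channel_floor 0.67 [282. 237.] [0.587 0.006 0.03 ]
catch_bar 0.7 [246.
[... 360 characters left out ...]
  0.07 ]
tab 0.52 [376. 201.] [ 0.369 -0.268  0.018]
socket_a_mid 0.92 [308. 305.] [0.381 0.227 0.046]
socket_a_mid 0.54 [279. 296.] [0.447 0.203 0.031]
thick_socket_mid 0.6 [220. 288.] [0.556 0.232 0.041]
track 0.72 [257. 249.] [0.569 0.035 0.008]
channel_floor 0.61 [261. 216.] [ 0.606 -0.071  0.03 ]
channel_floor 0.6 [263. 241.] [0.559 0.023 0.025]
catch_bar 0.79 [260. 217.] [ 0.606 -0.067  0.03 ]
catch_bar 0.55 [266. 238.] [0.556 0.014 0.028]
catch_bar 0.35 [373. 200.] [ 0.375 -0.261  0.023]
follower 0.7 [259. 247.] [0.563 0.037 0.015]
screwdriver_grip 0.76 [374. 203.] [ 0.373 -0.264  0.013]
oil_bottle 0.93 [266. 188.] [ 0.666 -0.243  0.019]
oil_bottle 0.36 [259. 250.] [0.562 0.041 0.01 ]
```

Run:
```python
import cv2
a=cv2.imread('pics/scene0.png')[130:310,110:450]
cv2.imwrite('pics/scene0c.png',cv2.resize(a,None,fx=2.35,fy=2.35,interpolation=cv2.INTER_CUBIC))
a=cv2.imread('pics/side0.png')[150:350,150:430]
cv2.imwrite('pics/side0c.png',cv2.resize(a,None,fx=2.8,fy=2.8,interpolation=cv2.INTER_CUBIC))
```

```text
(no output)
```

View pics/scene0c.png

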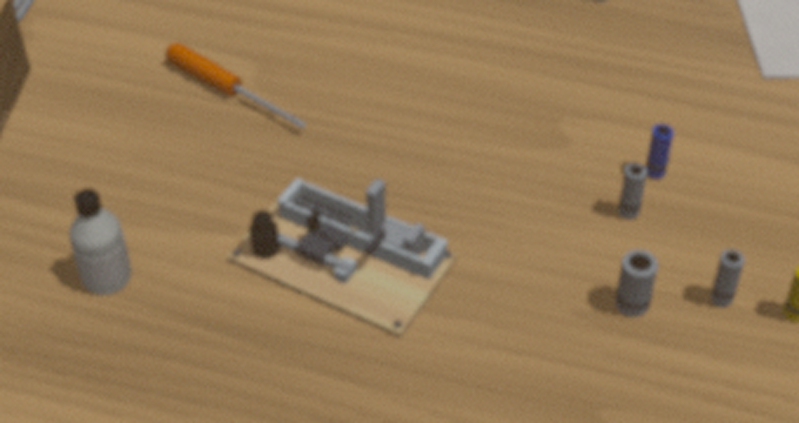

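View pics/side0c.png

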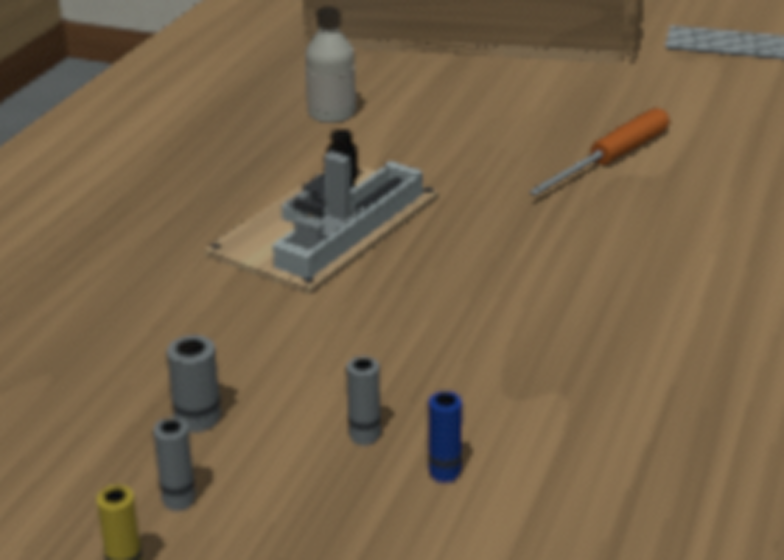

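Scene crop: the slim grey sockets are at about full-frame (379,211) and (420,248). The blue look-alike is at (390,194), the thick socket at (381,250), and the yellow one at about (449,255). Side view: the slim ones are at (280,293) and (212,315), blue at (309,306), thick at (219,286). I choose the two slim grey ones. The magazine has its end stop near scene (295,238) and the button near (222,228).

Run:
```python
from h import *
C=cal('scene');S=cal('side')
print('board',onz(C,[[207.9,239.8],[280.2,271.3],[302.3,238.5]],.008).round(4).tolist())
print('button scene',onz(C,[[222,222]],.054).round(4).tolist())
def px(c,o,s):return [[c[0]/s+o[0],c[1]/s+o[1]]]
sc=lambda x,y:px((x,y),(110,130),2.35); sd=lambda x,y:px((x,y),(150,150),2.8)
for n,a,b in[('A',(634,170),(363,364)),('B',(732,257),(171,427)),('thick',(640,262),(190,347)),('blue',(661,131),(445,399))]:
    print(n,onz(C,sc(*a),.06)[0].round(4),onz(S,sd(*b),.06)[0].round(4))
W=cal('wrist');o=manip.get_obs();T=R.from_quat(o['ee_rot']).as_matrix()
print('wrist cam in tool',T.T@(W[2]-o['position']),(T.T@W[3]).round(3).tolist(),W[0].round(1).tolist(),W[1])
print('tab side/scene', onz(C,sc(376,184),.085),onz(S,sd(337,156),.085))
```

```text
board [[0.6223, -0.1561, 0.008], [0.6616, 0.0243, 0.008], [0.5592, 0.0452, 0.008]]
button scene [[0.6017, -0.1261, 0.054]]
A [0.4502 0.1961 0.06  ] [0.449  0.1937 0.06  ]
B [0.5362 0.3    0.06  ] [0.5358 0.2972 0.06  ]
thick [0.5652 0.2202 0.06  ] [0.5658 0.2164 0.06  ]
blue [0.3878 0.2133 0.06  ] [0.386  0.2106 0.06  ]
wrist cam in tool [ 0.08497943  0.00015962 -0.12858766] [[-0.001, 0.945, 0.326], [1.0, 0.001, 0.0], [0.0, 0.326, -0.945]] [[314.6, 0.0, 276.2], [0.0, 314.6, 210.3], [0.0, 0.0, 1.0]] [-0.04157043  0.          0.          0.          0.        ]
tab side/scene [[ 0.56104665 -0.0281974   0.085     ]] [[ 0.56279148 -0.03210048  0.085     ]]
```

```bash
cat >> h.py <<'E'
def plan(p,yaw):
    """shift (50mm units) and turn (8deg units) for tool-down target; yaw deg of tool x"""
    o=manip.get_obs();T=R.from_quat(o['ee_rot']);P=o['position']
    G=R.from_matrix(np.array([[np.cos(np.radians(yaw)),np.sin(np.radians(yaw)),0],[np.sin(np.radians(yaw)),-np.cos(np.radians(yaw)),0],[0,0,-1]]))
    s=T.inv().apply(np.array(p)-P)/.05;w=np.degrees((T.inv()*G).as_rotvec())/8
    print('shift',s.round(3),'turn',w.round(3))
E
python3 -c "
from h import *
plan([.60,-.045,.22],-12.3)"
```

```text
shift [11.126 -7.918  0.506] turn [ 0.    -0.     3.799]
```

```bash
python3 -m pendant '[[11.13,-7.92,0.5,0,0,3.8,1],[11.13,-7.92,0.5,0,0,3.8,1],[11.13,-7.92,0.5,0,0,3.8,1],[11.13,-7.92,0.5,0,0,3.8,1],[11.13,-7.92,0.5,0,0,3.8,1],[11.13,-7.92,0.5,0,0,3.8,1],[11.13,-7.92,0.5,0,0,3.8,1],[11.13,-7.92,0.5,0,0,3.8,1],[11.13,-7.92,0.5,0,0,3.8,1],[11.13,-7.92,0.5,0,0,3.8,1]]' 30; python3 -c "
from h import *
plan([.60,-.045,.22],-12.3)"
```

```text
clock: 2.35
position: [0.5646, -0.0929, 0.2228]
ee_rot: [0.994, -0.107, 0.0, 0.0]
ft_force: [1.3, -0.2, -0.4]
grip_width: 0.999
grasp_force: 0.0
shift [ 0.488 -1.087  0.056] turn [ 0.002 -0.006 -0.005]
```

```bash
python3 -m pendant '[[0.45,-1.05,0,0,0,0,0.2],[0.45,-1.05,0,0,0,0,0.2],[0.45,-1.05,0,0,0,0,0.2],[0.45,-1.05,0,0,0,0,0.2],[0.45,-1.05,0,0,0,0,0.2],[0.45,-1.05,0,0,0,0,0.2],[0.45,-1.05,0,0,0,0,0.2],[0.45,-1.05,0,0,0,0,0.2],[0.45,-1.05,0,0,0,0,0.2],[0.45,-1.05,0,0,0,0,0.2]]'
python3 - <<'E'
from h import *
C=cal('wrist');im,d=manip.camera('wrist');save('w1.png',im);np.savez('w1.npz',im=im,d=d,K=C[0],D=C[1],t=C[2],R=C[3])
for t in['tab','button_top','channel_floor','track','follower']:
    for q in manip.tip_of(t,'wrist')[:2]: print(t,round(q['p'],2),np.round(q['pixel'],1),[onz(C,[q['pixel']],z)[0].round(4)[:2].tolist() for z in((.065,.085) if t=='tab' else (.054,) if t=='button_top' else (.008,.0))])
E
```

```text
clock: 3.6
position: [0.5967, -0.0478, 0.2226]
ee_rot: [0.994, -0.107, 0.0, 0.0]
ft_force: [0.5, -0.7, -0.4]
grip_width: 0.6
grasp_force: 0.0
tab 0.6 [267.1 228.9] [[0.5663, -0.0317], [0.5742, -0.0341]]
button_top 0.61 [360.3 169.6] [[0.6026, -0.1315]]
channel_floor 0.96 [244.1 211.6] [[0.5704, -0.0038], [0.5679, -0.0023]]
track 0.73 [218.5 208.9] [[0.5799, 0.0243], [0.5776, 0.0264]]
follower 0.62 [228.  207.9] [[0.5788, 0.0132], [0.5764, 0.0151]]
```

View pics/w1.png

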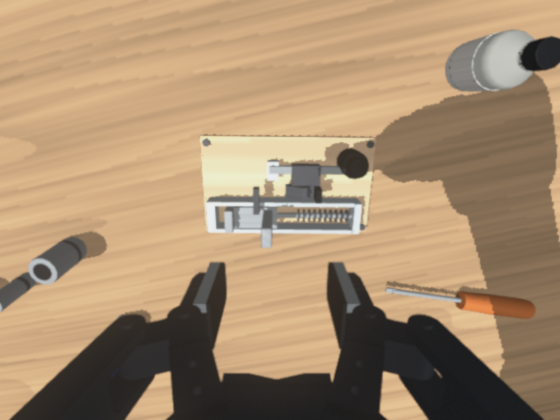

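Run:
```python
import cv2
a=cv2.imread('pics/w1.png')[125:255,190:390]
cv2.imwrite('pics/w1c.png',cv2.resize(a,None,fx=4,fy=4,interpolation=cv2.INTER_CUBIC))
```

```text
(no output)
```

View pics/w1c.png

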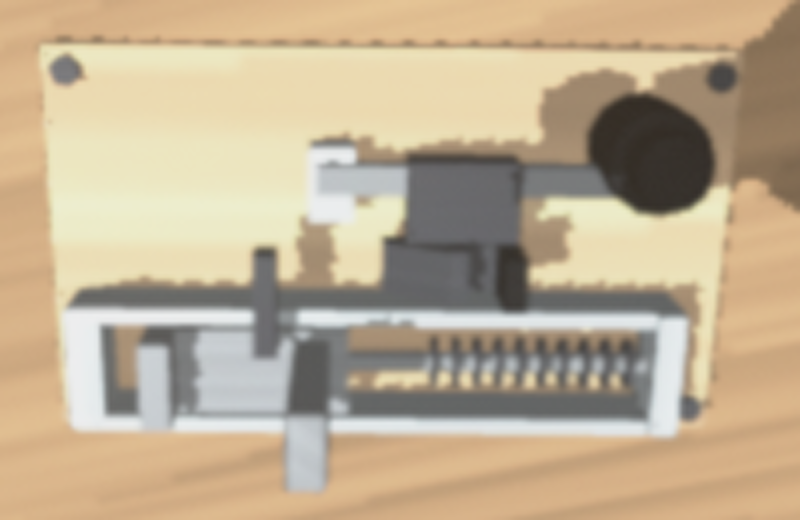

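```bash
cat > fit.py <<'E'
from h import *
from scipy.optimize import least_squares
w=np.load('w1.npz');C=(w['K'],w['D'],w['t'],w['R'])
F=[((66,308),(-10,17.5,30)),((72,430),(-10,-17.5,30)),((104,325),(0,13.5,30)),((106,415),(0,-13.5,30)),
((286,415),(52,10,85)),((326,415),(62,10,85)),((326,490),(62,-10,85)),((287,490),(52,-10,85)),((138,343),(12,12,44)),((170,430),(20,-12,44)),((678,170),(145,60,54))]
px=np.array([f[0] for f in F])/4+[190,125];M=np.array([f[1] for f in F])/1000.
def W(v,M):
    c,s=np.cos(v[2]),np.sin(v[2]);return np.c_[v[0]+c*M[:,0]-s*M[:,1],v[1]+s*M[:,0]+c*M[:,1],M[:,2]]
f=lambda v:(proj(C,W(v,M))-px).ravel()
r=least_squares(f,[.577,.03,np.radians(-102.3)],loss='soft_l1')
v=r.x;print(v[:2].round(4),np.degrees(v[2]).round(2));print(r.fun.reshape(-1,2).round(1).tolist())
np.save('track.npy',v)
for n,p in dict(tab=(57,0,65),b=(145,60,54),s1=(11,0,38),s2=(33,0,38)).items():print(n,W(v,np.array([p])/1000.).round(4)[0])
print('board',onz(C,[[200,135.75],[375,137.5]],.008).round(4).tolist())
E
python3 fit.py
```

```text
[0.5775 0.0239] -102.51
[[-0.8, 0.0], [-0.1, -0.4], [-0.8, -0.6], [0.2, 0.1], [-0.2, -0.6], [0.8, -0.5], [0.8, 0.6], [-0.2, 0.5], [-0.1, 0.5], [0.6, 0.1], [-0.3, 0.2]]
tab [ 0.5652 -0.0318  0.065 ]
b [ 0.6047 -0.1307  0.054 ]
s1 [0.5751 0.0131 0.038 ]
s2 [ 0.5704 -0.0083  0.038 ]
board [[0.664, 0.0213, 0.008], [0.6222, -0.1619, 0.008]]
```

The wrist view shows the track clearly: end stop at left (206–215,200–232), tab top at (267,238), button at (359,168). The fit residuals are under 1 px.

```bash
python3 -c "
from h import *
plan([.5652,-.0318,.066],-12.5)"
```

```text
shift [-0.685 -0.18   3.131] turn [ 0.001 -0.     0.024]
```

```bash
python3 -m pendant '[[-0.68,-0.18,0.6,0,0,0,0],[-0.68,-0.18,1.2,0,0,0,0],[-0.68,-0.18,2,0,0,0,0],[-0.68,-0.18,2.6,0,0,0,0],[-0.68,-0.18,3.1,0,0,0,0],[-0.68,-0.18,3.1,0,0,0,0],[-0.68,-0.18,3.1,0,0,0,0],[-0.68,-0.18,3.1,0,0,0,-1],[-0.68,-0.18,3.1,0,0,0,-1],[-0.68,-0.18,3.1,0,0,0,-1]]' 40;  python3 -c "
from h import *
plan([.5652,-.0318,.066],-12.5)"
```

```text
clock: 5.15
position: [0.5661, -0.0315, 0.0686]
ee_rot: [0.994, -0.107, 0.001, -0.0]
ft_force: [-1.2, 1.9, 6.7]
grip_width: 0.105
grasp_force: 42.0
shift [-0.017  0.01   0.052] turn [-0.004 -0.012  0.024]
```

```bash
python3 -m pendant '[[0,0.1,0,0,0,0,-1],[0,0.2,0,0,0,0,-1],[0,0.3,0,0,0,0,-1],[0,0.4,0,0,0,0,-1],[0,0.5,0,0,0,0,-1],[0,0.6,0,0,0,0,-1],[0,0.7,0,0,0,0,-1],[0,0.8,0,0,0,0,-1],[0,0.9,0,0,0,0,-1],[0,0.9,0,0,0,0,-1]]'
python3 - <<'E'
from h import *
w=np.load('w1.npz');C=(w['K'],w['D'],w['t'],w['R']);v=np.load('track.npy')
c,s=np.cos(v[2]),np.sin(v[2]);Rt=np.array([[c,-s],[s,c]])
for n,p,zs in[('ear rear',(276,255),(.042,)),('ear front',(253,255),(.042,)),('rubber L top',(499,250),(.046,.04,.03)),('rubber R',(525,250),(.046,.03)),('tooth L',(385,240),(.046,.04,.03)),('clamp L',(408,160),(.046,))]:
    for z in zs: print(n,z,((onz(C,[np.array(p)/4+[190,125]],z)[0,:2]-v[:2])@Rt*1000).round(1))
o=manip.get_obs();print('tcp',((o['position'][:2]-v[:2])@Rt*1000).round(1),'f',(o['ft_force'][:2]@Rt).round(1),o['ft_force'][2])
E
```

```text
clock: 6.4
position: [0.5567, -0.0731, 0.0686]
ee_rot: [0.994, -0.106, 0.001, -0.001]
ft_force: [-1.1, 9.1, 8.0]
grip_width: 0.11
grasp_force: 42.2
ear rear 0.042 [48.1 35.6]
ear front 0.042 [42.2 35.6]
rubber L top 0.046 [104.2  38.1]
rubber L top 0.04 [104.9  36.5]
rubber L top 0.03 [106.2  33.9]
rubber R 0.046 [110.7  38.2]
rubber R 0.03 [113.1  33.9]
tooth L 0.046 [75.6 40.6]
tooth L 0.04 [75.8 39.1]
tooth L 0.03 [76.1 36.5]
clamp L 0.046 [80.9 60.8]
tcp [99.2  0.7] f [-8.6 -3. ] 7.986035408044813
```

```bash
cat > q.py <<'E'
from h import *
v=np.load('track.npy');c,s=np.cos(v[2]),np.sin(v[2]);Rt=np.array([[c,-s],[s,c]])
o=manip.get_obs();print('track',((o['position'][:2]-v[:2])@Rt*1000).round(1),'f',(o['ft_force'][:2]@Rt).round(1))
E
python3 -m pendant '[[0,0.04,0,0,0,0,-1],[0,0.06,0,0,0,0,-1],[0,0.08,0,0,0,0,-1],[0,0.1,0,0,0,0,-1],[0,0.12,0,0,0,0,-1],[0,0.14,0,0,0,0,-1],[0,0.14,0,0,0,0,-1],[0,0.14,0,0,0,0,-1],[0,0.14,0,0,0,0,-1],[0,0.14,0,0,0,0,-1]]'; python3 q.py
```

```text
clock: 7.65
position: [0.5552, -0.0797, 0.0685]
ee_rot: [0.994, -0.106, 0.001, -0.002]
ft_force: [-0.4, 10.9, 7.6]
grip_width: 0.111
grasp_force: 42.3
track [105.9   0.6] f [-10.5  -2.7]
```

```bash
python3 -m pendant '[[0,0.02,0,0,0,0,-1],[0,0.03,0,0,0,0,-1],[0,0.04,0,0,0,0,-1],[0,0.04,0,0,0,0,-1],[0,0.04,0,0,0,0,-1],[0,0.04,0,0,0,0,-1],[0,0.04,0,0,0,0,-1],[0,0.04,0,0,0,0,-1],[0,0.04,0,0,0,0,-1],[0,0.04,0,0,0,0,-1]]'; python3 q.py;python3 -m pendant '[[0,0.02,0,0,0,0,-1],[0,0.03,0,0,0,0,-1],[0,0.04,0,0,0,0,-1],[0,0.04,0,0,0,0,-1],[0,0.04,0,0,0,0,-1],[0,0.04,0,0,0,0,-1],[0,0.04,0,0,0,0,-1],[0,0.04,0,0,0,0,-1],[0,0.04,0,0,0,0,-1],[0,0.04,0,0,0,0,-1]]'; python3 q.py
```

```text
clock: 8.9
position: [0.5547, -0.0816, 0.0685]
ee_rot: [0.994, -0.106, 0.001, -0.002]
ft_force: [-0.1, 10.6, 6.9]
grip_width: 0.107
grasp_force: 42.3
track [107.9   0.6] f [-10.3  -2.4]
clock: 10.15
position: [0.5543, -0.0834, 0.0685]
ee_rot: [0.994, -0.106, 0.001, -0.002]
ft_force: [-0.2, 10.7, 7.1]
grip_width: 0.114
grasp_force: 42.3
track [109.8   0.6] f [-10.4  -2.5]
```

```bash
python3 -m pendant '[[0,0.01,0,0,0,0,-1],[0,0.02,0,0,0,0,-1],[0,0.03,0,0,0,0,-1],[0,0.03,0,0,0,0,-1],[0,0.03,0,0,0,0,-1],[0,0.03,0,0,0,0,-1],[0,0.03,0,0,0,0,-1],[0,0.03,0,0,0,0,-1],[0,0.03,0,0,0,0,-1],[0,0.03,0,0,0,0,-1]]'; python3 q.py
```

```text
clock: 11.4
position: [0.554, -0.0848, 0.0685]
ee_rot: [0.994, -0.106, 0.001, -0.002]
ft_force: [-1.1, 11.3, 7.0]
grip_width: 0.111
grasp_force: 42.3
track [111.2   0.6] f [-10.7  -3.5]
```

```bash
python3 -m pendant '[[0,0.01,0,0,0,0,-1],[0,0.02,0,0,0,0,-1],[0,0.03,0,0,0,0,-1],[0,0.03,0,0,0,0,-1],[0,0.03,0,0,0,0,-1],[0,0.03,0,0,0,0,-1],[0,0.03,0,0,0,0,-1],[0,0.03,0,0,0,0,-1],[0,0.03,0,0,0,0,-1],[0,0.03,0,0,0,0,-1]]'; python3 q.py
```

```text
clock: 12.65
position: [0.5535, -0.0868, 0.0685]
ee_rot: [0.994, -0.106, 0.001, -0.001]
ft_force: [-1.7, 9.7, 7.1]
grip_width: 0.109
grasp_force: 42.3
track [113.2   0.6] f [-9.1 -3.8]
```

```bash
python3 -m pendant '[[0,0.01,0,0,0,0,-1],[0,0.02,0,0,0,0,-1],[0,0.02,0,0,0,0,-1],[0,0.02,0,0,0,0,-1],[0,0.02,0,0,0,0,-1],[0,0.02,0,0,0,0,-1],[0,0.02,0,0,0,0,-1],[0,0.02,0,0,0,0,-1],[0,0.02,0,0,0,0,-1],[0,0.02,0,0,0,0,-1]]'; python3 q.py
```

```text
clock: 13.9
position: [0.5533, -0.0878, 0.0685]
ee_rot: [0.994, -0.106, 0.001, -0.001]
ft_force: [-1.5, 9.4, 7.6]
grip_width: 0.105
grasp_force: 42.3
track [114.3   0.6] f [-8.9 -3.5]
```

```bash
python3 -m pendant '[[0,0.01,0,0,0,0,-1],[0,0.02,0,0,0,0,-1],[0,0.02,0,0,0,0,-1],[0,0.02,0,0,0,0,-1],[0,0.02,0,0,0,0,-1],[0,0.02,0,0,0,0,-1],[0,0.02,0,0,0,0,-1],[0,0.02,0,0,0,0,-1],[0,0.02,0,0,0,0,-1],[0,0.02,0,0,0,0,-1]]'; python3 q.py
```

```text
clock: 15.15
position: [0.5532, -0.0885, 0.0685]
ee_rot: [0.994, -0.106, 0.001, -0.001]
ft_force: [-1.2, 9.9, 7.3]
grip_width: 0.108
grasp_force: 42.3
track [115.    0.6] f [-9.4 -3.4]
```

```bash
python3 -m pendant '[[0,0.01,0,0,0,0,-1],[0,0.015,0,0,0,0,-1],[0,0.015,0,0,0,0,-1],[0,0.015,0,0,0,0,-1],[0,0.015,0,0,0,0,-1],[0,0.015,0,0,0,0,-1],[0,0.015,0,0,0,0,-1],[0,0.015,0,0,0,0,-1],[0,0.015,0,0,0,0,-1],[0,0.015,0,0,0,0,-1]]'; python3 q.py
```

```text
clock: 16.4
position: [0.5531, -0.0885, 0.0685]
ee_rot: [0.994, -0.106, 0.001, -0.002]
ft_force: [-0.5, 11.7, 6.9]
grip_width: 0.108
grasp_force: 42.3
track [115.    0.6] f [-11.3  -3.1]
```

```bash
python3 -m pendant '[[0,-0.02,0,0,0,0,-1],[0,-0.04,0,0,0,0,-1],[0,-0.06,0,0,0,0,-1],[0,-0.08,0,0,0,0,-1],[0,-0.1,0,0,0,0,-1],[0,-0.1,0,0,0,0,-1],[0,-0.1,0,0,0,0,-1],[0,-0.1,0,0,0,0,-1],[0,-0.1,0,0,0,0,-1],[0,-0.1,0,0,0,0,-1]]'; python3 q.py
```

```text
clock: 17.65
position: [0.5537, -0.0858, 0.0685]
ee_rot: [0.994, -0.107, 0.0, -0.001]
ft_force: [-1.5, 6.4, 8.7]
grip_width: 0.111
grasp_force: 42.4
track [112.2   0.6] f [-5.9 -2.9]
```

```bash
python3 -m pendant '[[0,-0.01,0,0,0,0,-1],[0,-0.02,0,0,0,0,-1],[0,-0.03,0,0,0,0,-1],[0,-0.04,0,0,0,0,-1],[0,-0.05,0,0,0,0,-1],[0,-0.05,0,0,0,0,-1],[0,-0.05,0,0,0,0,-1],[0,-0.05,0,0,0,0,-1],[0,-0.05,0,0,0,0,-1],[0,-0.05,0,0,0,0,-1]]'; python3 q.py
```

```text
clock: 18.9
position: [0.5539, -0.0855, 0.0685]
ee_rot: [0.994, -0.108, 0.0, 0.0]
ft_force: [-5.0, 0.4, 10.1]
grip_width: 0.111
grasp_force: 42.5
track [111.9   0.6] f [ 0.7 -5. ]
```

```bash
python3 -m pendant '[[0,0,0,0,0,0,-0.5],[0,0,0,0,0,0,-0.2],[0,0,0,0,0,0,-0.2],[0,0,0,0,0,0,-0.2],[0,0,-0.4,0,0,0,-0.2],[0,0,-0.8,0,0,0,-0.2],[0,0,-1.4,0,0,0,-0.2],[0,0,-2.2,0,0,0,-0.2],[0,0,-3,0,0,0,-0.2],[0,0,-3,0,0,0,-0.2]]'
python3 - <<'E'
from h import *
o=manip.get_obs();print(o['joint_pos'].round(2))
plan([.4496,.195,.19],-102.5);plan([.4496,.195,.19],77.5)
C=cal('wrist');im,d=manip.camera('wrist');save('w2.png',im)
w=np.load('w1.npz');v=np.load('track.npy');print(C[2]-w['t'])
a=im[100:330,150:450];save('w2c.png',cv2.resize(a,None,fx=2.6,fy=2.6))
E
```

```text
clock: 20.15
position: [0.5557, -0.0847, 0.2225]
ee_rot: [0.994, -0.107, 0.004, 0.0]
ft_force: [0.1, -0.7, -0.8]
grip_width: 0.398
grasp_force: 0.0
[ 0.48  0.24 -0.48  1.65  0.12  1.27 -1.8 ]
shift [-3.268 -5.014  0.627] turn [-0.041 -0.039 11.277]
shift [-3.268 -5.014  0.627] turn [  0.039  -0.041 -11.223]
[-0.04196794 -0.03667492  0.00049841]
```

View pics/w2c.png

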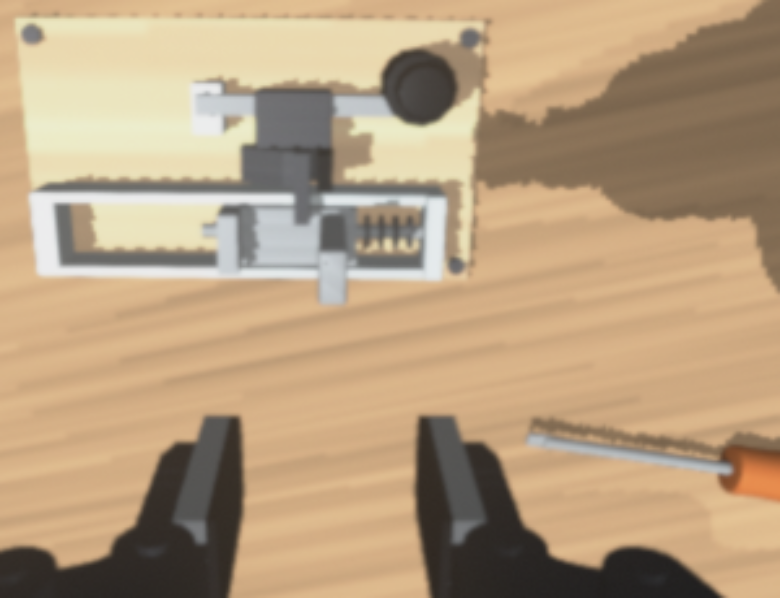

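The follower is held back: the gap at crop (75–218,230) is clear and the fingers are off the tab. Now to the sockets.

```bash
python3 -m pendant '[[-3.2,-4.8,0.5,0,0,-1.3,-0.2],[-3.2,-4.8,0.5,0,0,-2.6,-0.2],[-3.2,-4.8,0.5,0,0,-3.9,-0.2],[-3.2,-4.8,0.5,0,0,-5.2,-0.2],[-3.2,-4.8,0.5,0,0,-6.5,-0.2],[-3.2,-4.8,0.5,0,0,-7.8,-0.2],[-3.2,-4.8,0.5,0,0,-9.1,-0.2],[-3.2,-4.8,0.5,0,0,-10.4,-0.2],[-3.2,-4.8,0.5,0,0,-11.25,-0.2],[-3.2,-4.8,0.5,0,0,-11.25,-0.2]]'
python3 - <<'E'
from h import *
C=cal('wrist');im,d=manip.camera('wrist');save('w3.png',im);np.savez('w3.npz',im=im,d=d,K=C[0],D=C[1],t=C[2],R=C[3])
for q in manip.trace('socket_a_mid','wrist'):
    m=q['pixels'];r,c=np.nonzero(m&(d>0));P=ondepth(C,np.c_[c,r],d);P=P
    T=P[P[:,2]>.055];print(round(q['p'],2),np.round(q['box']),im[m].mean(0).round(),P[:,2].max().round(3),len(T),((T.max(0)+T.min(0))/2).round(4) if len(T) else '',T.mean(0).round(4))
print('A',proj(C,[[.4496,.195,.06],[.536,.2985,.06]]).round(0).tolist())
plan([.4496,.195,.1],77.5);print(manip.get_obs()['joint_pos'].round(2))
E
```

```text
clock: 21.45
position: [0.4483, 0.1836, 0.1922]
ee_rot: [0.779, 0.627, -0.0, -0.0]
ft_force: [0.4, -1.1, 0.1]
grip_width: 0.401
grasp_force: 0.0
0.96 [262. 166. 289. 202.] [124. 122. 120.] 0.062 488 [0.4515 0.1953 0.0588] [0.4516 0.1957 0.06  ]
0.68 [186. 166. 222. 199.] [ 72.  78. 117.] 0.062 469 [0.3881 0.2129 0.0586] [0.3889 0.2131 0.0601]
A [[274.0, 191.0], [357.0, 37.0]]
shift [ 0.228 -0.025  1.846] turn [-0.004  0.003  0.004]
[ 0.3   0.13 -0.83  1.86  0.11  1.2  -0.78]
```

View pics/w3.png

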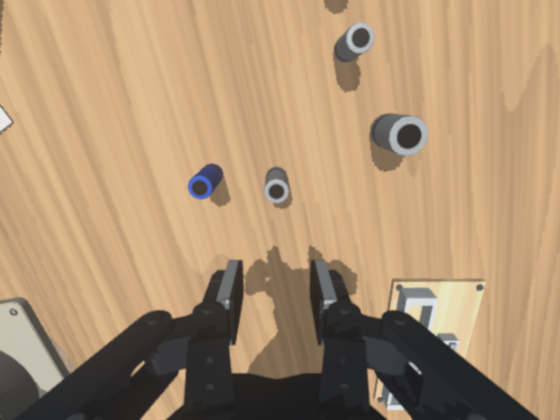

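The wrist view shows A's ring at (276,188), blue at (201,186), the thick socket at (408,136) and B's ring at (360,37). This confirms the choice.

Run:
```python
from h import *
w=np.load('w3.npz');C=(w['K'],w['D'],w['t'],w['R']);print(onz(C,[[276.5,188.5],[360,37]],.06).round(4).tolist())
plan([.4512,.1952,.043],77.5)
```

```text
[[0.4522, 0.1972, 0.06], [0.5382, 0.2982, 0.06]]
shift [0.239 0.006 2.986] turn [-0.004  0.003  0.004]
```

```bash
python3 -m pendant '[[0.26,0.01,0.8,0,0,0,0],[0.26,0.01,1.6,0,0,0,0],[0.26,0.01,2.2,0,0,0,0],[0.26,0.01,2.7,0,0,0,0],[0.26,0.01,2.98,0,0,0,0],[0.26,0.01,2.98,0,0,0,0],[0.26,0.01,2.98,0,0,0,-1],[0.26,0.01,2.98,0,0,0,-1],[0.26,0.01,2.98,0,0,0,-1],[0.26,0.01,2.98,0,0,0,-1]]' 40; python3 -c "
from h import *
print(manip.get_obs()['position'].round(4))"
```

```text
clock: 22.8
position: [0.4526, 0.1967, 0.0445]
ee_rot: [0.779, 0.627, 0.001, 0.0]
ft_force: [-1.3, -0.3, 7.5]
grip_width: 0.248
grasp_force: 39.4
[0.4526 0.1967 0.0445]
```

```bash
cat > goal.py <<'E'
import sys
from h import *
v=np.load('track.npy');c,s=np.cos(v[2]),np.sin(v[2])
x,y,z=[float(a)/1000 for a in sys.argv[1:4]]
p=[v[0]+c*x-s*y,v[1]+s*x+c*y,z];print(np.round(p,4));plan(p,np.degrees(v[2])+180)
E
python3 goal.py 13 0 125; python3 q.py
```

```text
[0.5747 0.0112 0.125 ]
shift [-3.103  3.18  -1.606] turn [ 0.011 -0.004  0.025]
track [-141.6 -159.4] f [ 0.6 -1.2]
```

```bash
python3 -m pendant '[[0,0,-0.8,0,0,0,-1],[0,0,-1.6,0,0,0,-1],[-0.6,0.6,-1.6,0,0,0,-1],[-1.2,1.2,-1.6,0,0,0,-1],[-1.8,1.8,-1.6,0,0,0,-1],[-2.4,2.4,-1.6,0,0,0,-1],[-2.8,2.9,-1.6,0,0,0,-1],[-3.1,3.18,-1.6,0,0,0,-1],[-3.1,3.18,-1.6,0,0,0,-1],[-3.1,3.18,-1.6,0,0,0,-1]]'; python3 goal.py 13 0 52.5; python3 q.py
python3 - <<'E'
from h import *
C=cal('wrist');im,d=manip.camera('wrist');save('w4.png',im)
E
```

```text
clock: 24.05
position: [0.5736, 0.0125, 0.1236]
ee_rot: [0.778, 0.628, 0.0, -0.0]
ft_force: [-0.2, 0.7, -0.8]
grip_width: 0.247
grasp_force: 39.3
[0.5747 0.0112 0.0525]
shift [-0.022  0.027  1.423] turn [-0.003 -0.003  0.038]
track [12.  -1.3] f [-0.7 -0.3]
```

View pics/w4.png

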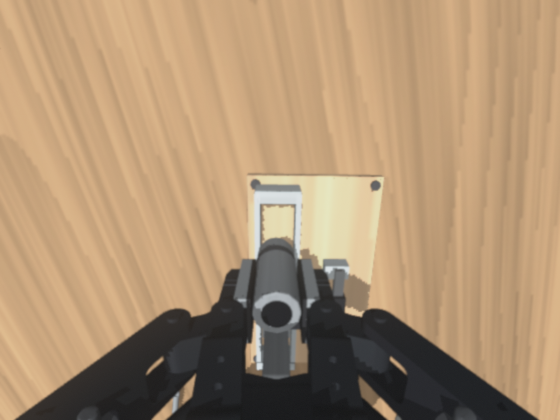

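Run:
```python
from h import *
v=np.load('track.npy');c,s=np.cos(v[2]),np.sin(v[2]);C=cal('wrist')
w=lambda M:[[v[0]+c*x-s*y,v[1]+s*x+c*y,z] for x,y,z in np.array(M)/1000]
print(proj(C,w([(-10,-17.5,30),(-10,17.5,30),(0,-13.5,30),(0,13.5,30)])).round(1).tolist())
im=cv2.imread('pics/w4.png').astype(int).sum(2);
for r in(190,196,202,215,225):print(r,im[r,246:310].tolist())
```

```text
[[253.3, 192.0], [301.1, 192.2], [259.0, 205.0], [295.3, 205.2]]
190 [524, 551, 582, 588, 584, 576, 562, 553, 515, 469, 468, 471, 472, 470, 464, 459, 457, 456, 455, 452, 442, 440, 446, 449, 447, 443, 441, 440, 440, 437, 426, 418, 419, 411, 415, 427, 432, 429, 426, 425, 424, 425, 423, 421, 412, 411, 420, 423, 421, 422, 421, 421, 421, 427, 462, 543, 607, 619, 617, 615, 612, 609, 610, 610]
196 [504, 532, 577, 587, 586, 584, 588, 614, 653, 672, 679, 682, 680, 677, 671, 670, 670, 668, 669, 669, 669, 669, 667, 668, 667, 667, 667, 667, 667, 666, 667, 666, 666, 666, 666, 666, 665, 665, 665, 664, 664, 666, 666, 664, 663, 664, 663, 664, 664, 666, 668, 672, 673, 673, 671, 662, 636, 621, 617, 613, 611, 611, 610, 610]
202 [495, 526, 577, 593, 596, 597, 601, 616, 649, 669, 673, 666, 665, 659, 645, 641, 643, 641, 640, 640, 642, 642, 643, 643, 643, 643, 644, 646, 646, 647, 647, 650, 650, 649, 649, 649, 650, 649, 649, 649, 651, 649, 649, 649, 650, 650, 650, 651, 652, 655, 663, 669, 670, 669, 664, 648, 625, 617, 615, 614, 611, 610, 610, 611]
215 [498, 511, 571, 598, 608, 611, 615, 627, 653, 668, 670, 670, 659, 582, 412, 369, 431, 525, 601, 620, 623, 624, 625, 626, 627, 628, 629, 629, 628, 627, 627, 626, 626, 625, 627, 629, 630, 634, 633, 634, 634, 629, 628, 624, 623, 620, 608, 552, 454, 520, 645, 667, 670, 665, 648, 618, 616, 617, 614, 613, 611, 610, 610, 611]
225 [538, 551, 581, 598, 603, 611, 615, 623, 644, 667, 670, 670, 659, 589, 431, 368, 417, 510, 598, 619, 622, 624, 624, 626, 626, 628, 627, 628, 629, 627, 627, 624, 624, 626, 627, 629, 632, 633, 633, 633, 631, 630, 626, 624, 621, 617, 603, 541, 450, 536, 649, 667, 670, 664, 634, 590, 607, 615, 614, 613, 611, 611, 609, 609]
```

```bash
python3 -m pendant '[[-0.02,0.03,0.1,0,0,0.04,-1],[-0.02,0.03,0.3,0,0,0.04,-1],[-0.02,0.03,0.5,0,0,0.04,-1],[-0.02,0.03,0.7,0,0,0.04,-1],[-0.02,0.03,0.9,0,0,0.04,-1],[-0.02,0.03,1.1,0,0,0.04,-1],[-0.02,0.03,1.25,0,0,0.04,-1],[-0.02,0.03,1.33,0,0,0.04,-1],[-0.02,0.03,1.33,0,0,0.04,-1],[-0.02,0.03,1.33,0,0,0.04,-1]]'; python3 goal.py 13 0 52.5; python3 q.py
```

```text
clock: 25.35
position: [0.5758, 0.0097, 0.0574]
ee_rot: [0.781, 0.625, 0.0, 0.0]
ft_force: [0.4, -0.1, -0.9]
grip_width: 0.245
grasp_force: 39.3
[0.5747 0.0112 0.0525]
shift [ 0.024 -0.027  0.098] turn [ 0.004 -0.    -0.014]
track [14.2  1.3] f [0.  0.4]
```

```bash
python3 -m pendant '[[0.01,-0.02,0.02,0,0,0,-1],[0.01,-0.02,0.04,0,0,0,-1],[0.01,-0.02,0.05,0,0,0,-1],[0.01,-0.02,0.06,0,0,0,-1],[0.01,-0.02,0.07,0,0,0,-1],[0.01,-0.02,0.08,0,0,0,-1],[0.01,-0.02,0.09,0,0,0,-1],[0.01,-0.02,0.1,0,0,0,-1],[0.01,-0.02,0.1,0,0,0,-1],[0.01,-0.02,0.1,0,0,0,-1]]';  python3 q.py
```

```text
clock: 26.6
position: [0.5747, 0.0105, 0.0526]
ee_rot: [0.781, 0.625, -0.0, 0.0]
ft_force: [-2.1, 0.0, 5.3]
grip_width: 0.242
grasp_force: 40.1
track [13.7  0.2] f [ 0.4 -2. ]
```

```bash
python3 -m pendant '[[0,0,0,0,0,0,-0.4],[0,0,0,0,0,0,-0.2],[0,0,0,0,0,0,-0.2],[0,0,0,0,0,0,-0.2],[0,0,-0.2,0,0,0,-0.2],[0,0,-0.6,0,0,0,-0.2],[0,0,-1.2,0,0,0,-0.2],[0,0,-1.8,0,0,0,-0.2],[0,0,-1.8,0,0,0,-0.2],[0,0,-1.8,0,0,0,-0.2]]';  python3 -c "
from h import *
plan([.5375,.2980,.143],77.5)
plan([.5375,.2980,.043],77.5)"
```

```text
clock: 27.85
position: [0.5746, 0.0103, 0.1425]
ee_rot: [0.781, 0.625, 0.0, 0.0]
ft_force: [-0.4, -0.6, -0.6]
grip_width: 0.402
grasp_force: 0.0
shift [ 5.452 -1.982 -0.012] turn [ 0.004  0.002 -0.016]
shift [ 5.453 -1.984  1.988] turn [ 0.004  0.002 -0.016]
```

```bash
python3 -m pendant '[[1.1,-0.4,0,0,0,0,-0.1],[2.2,-0.8,0,0,0,0,-0.1],[3.3,-1.2,0,0,0,0,-0.1],[4.4,-1.6,0,0,0,0,-0.1],[5,-1.97,0,0,0,0,-0.1],[5,-1.97,0,0,0,0,-0.1],[5,-1.97,0,0,0,0,-0.1],[5,-1.97,0,0,0,0,-0.1],[5,-1.97,0,0,0,0,-0.1],[5,-1.97,0,0,0,0,-0.1]]';  python3 - <<'E'
from h import *
C=cal('wrist');im,d=manip.camera('wrist');save('w5.png',im)
for q in manip.trace('socket_b_mid','wrist'):
    m=q['pixels'];r,c=np.nonzero(m&(d>0));P=ondepth(C,np.c_[c,r],d)
    T=P[P[:,2]>.055];print(round(q['p'],2),np.round(q['box']),im[m].mean(0).round(),len(T),((T.max(0)+T.min(0))/2).round(4) if len(T) else '')
plan([.538,.2980,.043],77.5)
E
```

```text
clock: 29.1
position: [0.5334, 0.2753, 0.1421]
ee_rot: [0.781, 0.625, -0.0, 0.0]
ft_force: [0.5, -0.6, 0.5]
grip_width: 0.444
grasp_force: 0.0
0.92 [260. 164. 292. 211.] [126. 124. 122.] 745 [0.5384 0.2979 0.0586]
0.84 [234.  79. 270. 114.] [166. 158.  91.] 901 [0.5377 0.3661 0.0593]
shift [ 0.456 -0.006  1.982] turn [ 0.001  0.    -0.018]
```

```bash
python3 -m pendant '[[0.45,-0.01,0.2,0,0,0,-0.1],[0.45,-0.01,0.6,0,0,0,-0.1],[0.45,-0.01,1.1,0,0,0,-0.1],[0.45,-0.01,1.6,0,0,0,-0.1],[0.45,-0.01,1.98,0,0,0,-0.1],[0.45,-0.01,1.98,0,0,0,-0.1],[0.45,-0.01,1.98,0,0,0,-1],[0.45,-0.01,1.98,0,0,0,-1],[0.45,-0.01,1.98,0,0,0,-1],[0.45,-0.01,1.98,0,0,0,-1]]'; python3 goal.py 39 0 130; python3 q.py
```

```text
clock: 30.45
position: [0.538, 0.2982, 0.0438]
ee_rot: [0.781, 0.625, 0.001, 0.0]
ft_force: [-0.6, -0.5, 5.4]
grip_width: 0.246
grasp_force: 39.5
[ 0.5691 -0.0142  0.13  ]
shift [-5.96   1.974 -1.726] turn [ 0.007 -0.004 -0.014]
track [-259.3  -98. ] f [ 0.6 -0.5]
```

```bash
python3 -m pendant '[[0,0,-0.6,0,0,0,-1],[0,0,-1.2,0,0,0,-1],[0,0,-1.73,0,0,0,-1],[-1.1,0.36,-1.73,0,0,0,-1],[-2.2,0.73,-1.73,0,0,0,-1],[-3.3,1.1,-1.73,0,0,0,-1],[-4.4,1.46,-1.73,0,0,0,-1],[-5.4,1.8,-1.73,0,0,0,-1],[-5.95,1.97,-1.73,0,0,0,-1],[-5.95,1.97,-1.73,0,0,0,-1]]'; python3 goal.py 39 0 56;python3 q.py
python3 - <<'E'
from h import *
C=cal('wrist');im,d=manip.camera('wrist');save('w6.png',im)
E
```

```text
clock: 31.7
position: [0.5686, -0.0171, 0.1292]
ee_rot: [0.782, 0.623, -0.001, 0.0]
ft_force: [0.1, -0.5, -2.2]
grip_width: 0.246
grasp_force: 39.3
[ 0.5691 -0.0142  0.056 ]
shift [ 0.061 -0.004  1.465] turn [-0.002  0.009 -0.048]
track [42.   0.2] f [0.4 0.2]
```

View pics/w6.png

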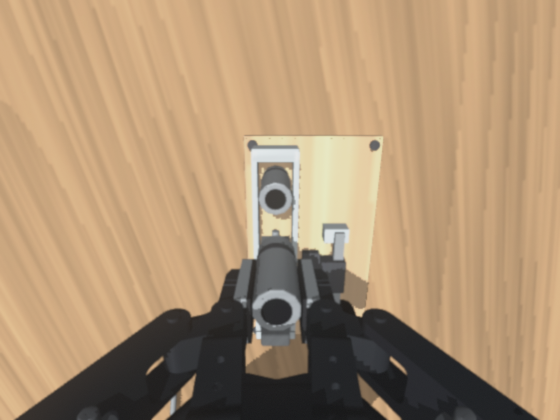

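Socket A stands upright in the channel, ring at (275,197). Socket B hangs above the free part of the channel, at (277,308).

```bash
python3 -m pendant '[[0.03,0,0.2,0,0,-0.05,-1],[0.03,0,0.4,0,0,-0.05,-1],[0.03,0,0.6,0,0,-0.05,-1],[0.03,0,0.8,0,0,-0.05,-1],[0.03,0,1,0,0,-0.05,-1],[0.03,0,1.2,0,0,-0.05,-1],[0.03,0,1.35,0,0,-0.05,-1],[0.03,0,1.44,0,0,-0.05,-1],[0.03,0,1.44,0,0,-0.05,-1],[0.03,0,1.44,0,0,-0.05,-1]]'; python3 goal.py 39 0 51.8; python3 q.py
```

```text
clock: 33.0
position: [0.5692, -0.0124, 0.0578]
ee_rot: [0.778, 0.628, 0.0, 0.0]
ft_force: [0.5, -0.8, -1.2]
grip_width: 0.245
grasp_force: 40.7
[ 0.5691 -0.0142  0.0518]
shift [-0.036  0.006  0.12 ] turn [ 0.003 -0.     0.036]
track [37.2 -0.3] f [0.7 0.6]
```

```bash
python3 -m pendant '[[-0.03,0,0.02,0,0,0,-1],[-0.03,0,0.04,0,0,0,-1],[-0.03,0,0.06,0,0,0,-1],[-0.03,0,0.07,0,0,0,-1],[-0.03,0,0.08,0,0,0,-1],[-0.03,0,0.09,0,0,0,-1],[-0.03,0,0.1,0,0,0,-1],[-0.03,0,0.11,0,0,0,-1],[-0.03,0,0.11,0,0,0,-1],[-0.03,0,0.11,0,0,0,-1]]';  python3 q.py
```

```text
clock: 34.25
position: [0.5687, -0.0139, 0.0521]
ee_rot: [0.778, 0.628, -0.0, 0.0]
ft_force: [0.5, 1.0, -0.8]
grip_width: 0.244
grasp_force: 40.7
track [38.8 -0.4] f [-1.   0.3]
```

```bash
python3 -m pendant '[[0,0,0.01,0,0,0,-1],[0,0,0.02,0,0,0,-1],[0,0,0.03,0,0,0,-1],[0,0,0.03,0,0,0,-1],[0,0,0.03,0,0,0,-1],[0,0,0.03,0,0,0,-1],[0,0,0.03,0,0,0,-1],[0,0,0.03,0,0,0,-1],[0,0,0.03,0,0,0,-1],[0,0,0.03,0,0,0,-1]]';  python3 q.py
```

```text
clock: 35.5
position: [0.5689, -0.0138, 0.0517]
ee_rot: [0.778, 0.628, -0.0, 0.0]
ft_force: [-5.1, 0.1, 12.4]
grip_width: 0.246
grasp_force: 42.3
track [38.7 -0.2] f [ 1. -5.]
```

Contact. I'll release and lift.

```bash
python3 -m pendant '[[0,0,0,0,0,0,-0.4],[0,0,0,0,0,0,-0.2],[0,0,0,0,0,0,-0.2],[0,0,0,0,0,0,-0.2],[0,0,-0.2,0,0,0,-0.2],[0,0,-0.6,0,0,0,-0.2],[0,0,-1.2,0,0,0,-0.2],[0,0,-1.8,0,0,0,-1],[0,0,-1.8,0,0,0,-1],[0,0,-1.8,0,0,0,-1]]';  python3 goal.py 145 60 110
```

```text
clock: 36.75
position: [0.5687, -0.014, 0.141]
ee_rot: [0.778, 0.628, 0.0, 0.0]
ft_force: [-0.1, 0.2, -0.9]
grip_width: 0.001
grasp_force: 0.0
[ 0.6047 -0.1307  0.11  ]
shift [-2.129  1.198  0.622] turn [0.005 0.002 0.036]
```

```bash
python3 -m pendant '[[-0.6,0.4,0,0,0,0,-1],[-1.3,0.8,0,0,0,0,-1],[-2.1,1.19,0,0,0,0,-1],[-2.1,1.19,0,0,0,0,-1],[-2.1,1.19,0.2,0,0,0,-1],[-2.1,1.19,0.6,0,0,0,-1],[-2.1,1.19,0.9,0,0,0,-1],[-2.1,1.19,1.1,0,0,0,-1],[-2.1,1.19,1.1,0,0,0,-1],[-2.1,1.19,1.1,0,0,0,-1]]'; python3 goal.py 145 60 61; python3 q.py
python3 - <<'E'
from h import *
C=cal('wrist');im,d=manip.camera('wrist');save('w7.png',im)
E
```

```text
clock: 38.0
position: [0.605, -0.129, 0.0861]
ee_rot: [0.778, 0.628, 0.0, 0.0]
ft_force: [0.4, -0.2, 0.7]
grip_width: 0.001
grasp_force: 0.0
[ 0.6047 -0.1307  0.061 ]
shift [-0.033  0.001  0.501] turn [ 0.006 -0.     0.036]
track [143.3  59.9] f [0.1 0.5]
```

View pics/w7.png

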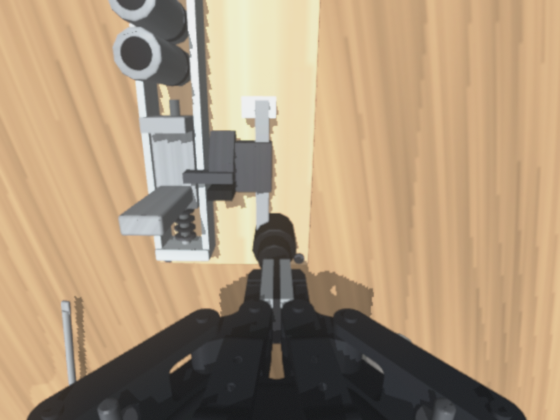

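Both sockets stand upright ahead of the caught follower at (170,125). The fingertips are over the button at (275,240). Now I press it.

```bash
python3 -m pendant '[[-0.03,0,0.1,0,0,0,-1],[-0.03,0,0.2,0,0,0,-1],[-0.03,0,0.3,0,0,0,-1],[-0.03,0,0.38,0,0,0,-1],[-0.03,0,0.44,0,0,0,-1],[-0.03,0,0.48,0,0,0,-1],[-0.03,0,0.52,0,0,0,-1],[-0.03,0,0.53,0,0,0,-1],[-0.03,0,0.53,0,0,0,-1],[-0.03,0,0.53,0,0,0,-1]]'; python3 q.py
python3 - <<'E'
from h import *
C=cal('wrist');im,d=manip.camera('wrist');save('w8.png',im)
E
```

```text
clock: 39.3
position: [0.6043, -0.1306, 0.0591]
ee_rot: [0.778, 0.628, -0.0, 0.0]
ft_force: [-2.2, -0.3, 4.2]
grip_width: -0.004
grasp_force: 1.9
track [145.   59.6] f [ 0.7 -2.1]
```

View pics/w8.png

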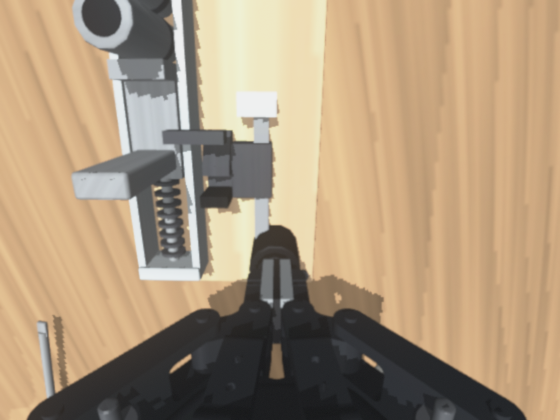

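The follower has been released: its plate now meets the sockets at (140,68). I'll hold briefly, then lift away.

```bash
python3 -m pendant '[[0,0,0,0,0,0,-1],[0,0,0,0,0,0,-1],[0,0,0,0,0,0,-1],[0,0,0,0,0,0,-1],[0,0,-0.2,0,0,0,-1],[0,0,-0.5,0,0,0,-1],[0,0,-1,0,0,0,-1],[0,0,-2,0,0,0,-1],[0.8,0,-2.6,0,0,0,-1],[1.6,0,-2.6,0,0,0,-1]]'; python3 -m pendant '[[0.6,0,0,0,0,0,-1],[0.6,0,0,0,0,0,-1],[0.6,0,0,0,0,0,-1],[0.6,0,0,0,0,0,-1],[0.6,0,0,0,0,0,-1],[0.6,0,0,0,0,0,-1],[0.6,0,0,0,0,0,-1],[0.6,0,0,0,0,0,-1],[0.6,0,0,0,0,0,-1],[0.6,0,0,0,0,0,-1]]'; python3 q.py
python3 - <<'E'
from h import *
C=cal('wrist');im,d=manip.camera('wrist');save('w9.png',im)
v=np.load('track.npy');c,s=np.cos(v[2]),np.sin(v[2])
w=lambda M:[[v[0]+c*x-s*y,v[1]+s*x+c*y,z] for x,y,z in np.array(M)/1000]
for p in proj(C,w([(11,0,68),(33,0,68),(44,0,44),(89,0,85)])): cv2.circle(im,tuple(int(round(a)) for a in p),2,(255,0,0),-1)
print(proj(C,w([(11,0,68),(33,0,68)])).round())
save('w9m.png',im)
E
```

```text
clock: 40.6
position: [0.6229, -0.0515, 0.1932]
ee_rot: [0.779, 0.627, 0.002, 0.002]
ft_force: [-0.5, 0.4, -0.4]
grip_width: 0.002
grasp_force: 0.0
clock: 41.85
position: [0.6276, -0.023, 0.189]
ee_rot: [0.778, 0.628, -0.0, 0.0]
ft_force: [-0.4, 0.0, 0.7]
grip_width: -0.004
grasp_force: 0.0
track [34.9 59. ] f [ 0.1 -0.4]
[[203. 180.]
 [205. 206.]]
```

View pics/w9m.png

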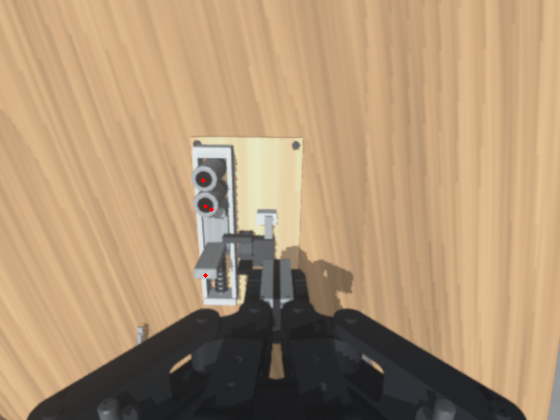

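The predicted tight-row positions match the sockets at (203,180) and (205,206). The follower has closed on them and the robot is clear.

```bash
python3 -c "
from workcell import manip
print(manip.hand_in())"
```

```text
the job is handed in; nothing more can be done
None
```

The job is handed in at about 42 s of the 72 s: the last picture shows both slim sockets upright in a tight row, with the follower closed on them and the arm clear, and the thick socket, screwdriver and bottle were never touched.

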